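# Swing the bench magnifier over the coil board

## Task

Swing the arm of the bench magnifier round until its lens sits centred above the circuit board that carries the round copper coil, not the one with the finned heatsink, and let go so that it stays there. Do not touch the coil board.

Things in the scene. Friction and masses are not known exactly. Their poses are not given: they have to be found in the camera images.
- knob (a point): Grip knob of the magnifier arm: an upright black plastic pin, 16 mm in diameter, standing 52 mm up from the outer end of the arm beyond the lens ring. This point is on its axis, 23 mm below its top (top 222 mm above the table); 27 mm below this point is the top of the ring, and 2 mm lower that of the black lug that carries the knob (lug 16 mm wide). It moves on a level circle of radius 262 mm about the post. Free space all round it above the arm.
- lens (a point): Centre of the magnifier's round clear lens in its black ring (ring 104 mm across, 16 mm thick), 164 mm above the table. It lies on the straight line from the post to the knob, 195 mm from the post's axis and 67 mm short of the knob. The arm swings level about the post, up to 1.5 rad either side of the middle (roughly towards the robot); a stiff hinge holds it wherever it is released, and about 2 N at the knob moves it, with no spring.
- pivot (a point): The hinge axis (vertical) of the magnifier arm, at the arm's height, 164 mm above the table: the axis of a steel post on a heavy round black base 150 mm across, which is fixed. Hub 42 mm across, its top 190 mm above the table.
- coil_board: Green circuit board 70 x 90 mm on 12 mm brass legs, fixed to the table, with a round copper coil (ring 43 mm across, 16 mm high, its top 30 mm above the table) in its middle. Origin: centre of the board at table level, z up, x along the 70 mm side. It lies under the lens's circle, within about 10 mm of it. A second board of the same size and colour, with an aluminium finned heatsink in its middle, lies elsewhere under the same circle; the two may be either way round.

How it is judged:
By the outcome, as a careful person would: the job done as asked, in the order asked, and still so for the second after the job is handed in, with the robot touching nothing.
It also fails if it takes over 37 s, if anything falls off the work surface, if the arm or the gripper's body presses on something with over 40 N, if the wrist force passes 120 N, or if a joint passes its speed limit or range.

## Robot

A 6-joint arm with a two-finger parallel gripper is mounted at the origin on the work surface. World frame = base frame: x ahead of the robot, y to its left, z up, the work surface at z = 0. Lengths are in m, angles in rad, forces in N, time in s.
With the tool pointing down it reaches from about 0.325 to 0.75 m from the base axis. Payload 7.6 kg.
Tool frame: the origin (TCP) lies at the very end of the fingers, on their centre line; the grasp point (between the pads) lies 19 mm behind it (ctrl.hold_point_z is the distance from the TCP to the grasp point, in m); z points along the fingers, y is the line along which they close (so a half turn about z gives the same grasp; the last joint's range is limited). The gripper opens to 85 mm and grips with 20 to 120 N. Pads are 22 mm wide; open, the fingers measure 114 mm over their backs; the gripper's body (76 mm by 85 mm) begins 54 mm behind the grasp point. The pads swing forward as they close: fully open they stand 13 mm farther back than shut.
Start: joints at [1.161, 0.052, 1.401, -0, 1.689, -0.07], TCP at [0.175, 0.495, 0.196] pointing down, gripper open.
Joint ranges: [-2.9, 2.9], [-0.91, 2.17], [0.12, 2.37], [-1.06, 4.2], [0.26, 2.73], [-2.93, 2.93]. Speed limits (rad/s): [2.57, 2.57, 3.01, 3.14, 3.14, 3.14].

## Interface

Orientations are given as [roll, pitch, yaw] about the fixed x, y, z axes, in that order (R = Rz(yaw) Ry(pitch) Rx(roll)).
In Python, from rig import ctrl gives the robot as it stands.
- The arm moves only by the shell command python3 -m creep 'ROWS' [FORCE]. ROWS is JSON, a list of rows, each an object of numbers: "dx", "dy", "dz": the shift along the world's x, y, z in units of 30 mm (1.0 is 30 mm); "wx", "wy", "wz": the turn, a rotation vector about the world's x, y, z in units of 8 degrees (1.0 is 8 degrees); "jaw": the finger opening in mm, from 0 to 85.4. A call has 1 to 8 rows; each row shifts and turns the commanded pose from where the row before left it; what a row does not reach is not made up. A row lasts 1/10 s, in which the tool goes at most 50 mm and 8.59 degrees, less where a joint would pass 70% of its speed; a pose out of reach is approached as far as the arm can. A call is refused whole if a number of a shift passes 1 or a number of a turn 1, either way. A call with a gripper value outside its range is refused whole. The fingers move at their own pace and stop on an object; FORCE is the grip in N (left out, the last holds). Time passes only in rows, so rows that do not move let the fingers close. It gives the time, the measured TCP pose, the force, the opening and the grip force at its end, in the units of the state.
- ctrl.state(): the state, without advancing time (a new reading comes with each control period).
- ctrl.get_image(name): name is "side" or "top" or "wrist"; returns a dict with "image" (420x560x3 uint8, blue, green, red), "fx", "fy", "cx", "cy" (pixels), "dist" ([k1, k2, p1, p2, k3] as OpenCV has them; the pictures are not rectified), "camera_from_world" (4x4, takes a point from world to camera coordinates). Camera axes: x right, y up, looking along -z (the intrinsics and any distortion apply to the point x, -y, -z); pixel columns grow to the right and rows downward; lengths in m; the calibration is good to about 2 mm. A picture is of the moment at which its call begins. There is no depth.
- ctrl.job_done(): hands the job in; it is judged then, once.
The state is a dict: "time_s": time; "joints": joint angles; "qvel": joint speeds; "joint_torque": joint torques, N m; "eef_pos": TCP position; "eef_rot": TCP orientation; "force": force on the tool from outside, world axes, zero at the start; "wrist_torque": the same for the moment, N m; "width": finger opening in m; "finger_force": force on a finger pad.
Only numpy, scipy, OpenCV 4.12 (cv2) and the standard library are available. Lean on these libraries where they do the work, as an engineer would, in place of code of your own. Each camera call takes 0.05 s, during which the arm holds its last target. There are 200 camera calls.

## Working session

There is one attempt and no reset: what is moved stays moved. The work goes in short steps, Python scripts to look and compute and a shell command to move; the robot and the scene stay as the last step left them, time stands still between calls to the robot, and variables do not carry over. Pictures are saved under pics/ and viewed, at most 11 in all, crops included, and the job is handed in when it is done.

```bash
mkdir -p pics; cat > h.py <<'E'
import numpy as np, cv2
from rig import ctrl
def grab(n,f):
    d=ctrl.get_image(n); cv2.imwrite('pics/'+f,d['image']); np.savez('pics/'+f+'.npz',**{k:np.array(v) for k,v in d.items()}); return d
def ray(d,u,v):
    K=np.array([[d['fx'],0,d['cx']],[0,d['fy'],d['cy']],[0,0,1]],float)
    p=cv2.undistortPoints(np.array([[[u,v]]],float),K,np.array(d['dist'],float))[0,0]
    M=np.array(d['camera_from_world']);R=M[:3,:3];t=M[:3,3]
    return -R.T@t, R.T@np.array([p[0],-p[1],-1])
def at(d,u,v,z):
    o,r=ray(d,u,v); return o+r*(z-o[2])/r[2]
def proj(d,P):
    K=np.array([[d['fx'],0,d['cx']],[0,d['fy'],d['cy']],[0,0,1]],float)
    M=np.array(d['camera_from_world']);c=M[:3,:3]@np.array(P)+M[:3,3]
    return cv2.projectPoints(np.array([[c[0],-c[1],-c[2]]]),np.zeros(3),np.zeros(3),K,np.array(d['dist'],float))[0].ravel()
E
python3 - <<'E'
from h import *
for n in('top','side'):
    d=grab(n,n+'0.png'); M=np.array(d['camera_from_world']); print(n,-M[:3,:3].T@M[:3,3])
print(ctrl.state())
E
```

```text
top [0.54396926 0.00221875 0.91158442]
side [0.33676287 0.34342068 0.62525185]
{'time_s': 0.1, 'joints': array([ 1.16071960e+00,  5.28180765e-02,  1.40160617e+00, -1.44855186e-05,
        1.68859636e+00, -7.02849354e-02]), 'qvel': array([-0.00110687, -0.00177402, -0.00117178,  0.00074607, -0.00061036,
       -0.00033166]), 'joint_torque': array([ 1.78815626e-03, -3.82580531e+01, -3.60986817e+01,  3.07793402e-05,
        4.72259257e-03, -3.67570738e-05]), 'eef_pos': array([0.17482834, 0.49470497, 0.19514209]), 'eef_rot': array([-3.14016721e+00, -8.59292900e-05,  2.80179911e+00]), 'force': array([ 0.03351802, -0.26628233, -0.35153545]), 'wrist_torque': array([-0.04646209, -0.02728085,  0.01185886]), 'finger_force': 0.0, 'width': 0.0851259054843031}
```

View pics/top0.png

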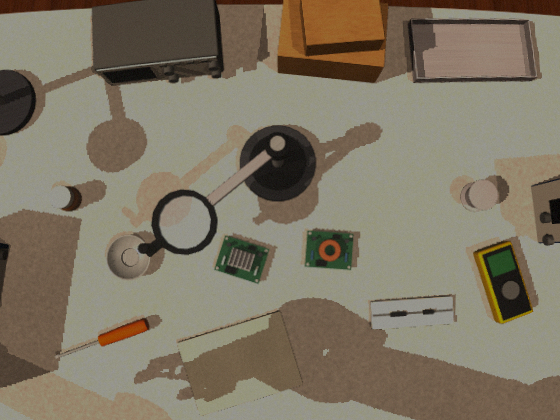

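View pics/side0.png

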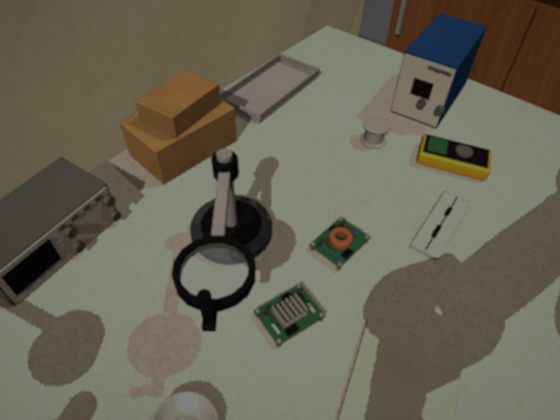

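The top view shows the post hub at about (277,146), the lens at (185,222) and the knob around (147,249). The coil is at (329,250) and the heatsink board at (241,260). The side view confirms the layout. The arm has to swing past the heatsink board to the coil board.

```bash
python3 - <<'E'
from h import *
d=dict(np.load('pics/top0.png.npz'));im=d['image']
print('hub',at(d,277,144.5,.19),'lens',at(d,185,222,.168),'knobtop',at(d,144,250,.222),'coil',at(d,329.5,250.5,.028))
hsv=cv2.cvtColor(im,cv2.COLOR_BGR2HSV)
g=cv2.inRange(hsv,(50,80,30),(90,255,255));g[:,:290]=0;g[:, 370:]=0;g[:215]=0;g[290:]=0
g=cv2.morphologyEx(g,cv2.MORPH_CLOSE,np.ones((15,15)))
r=cv2.minAreaRect(cv2.findNonZero(g));print(r,'board',at(d,*r[0],.0135))
s=dict(np.load('pics/side0.png.npz'))
print('side coil',at(s,341,238,.028),'side hub',at(s,225,157,.19),'side lens',at(s,214,271,.164))
v=np.vstack([cv2.resize(im[120:290,100:370],None,fx=2.6,fy=2.6,interpolation=cv2.INTER_CUBIC)]);cv2.imwrite('pics/c1.png',v)
E
```

```text
hub [0.70451015 0.00511123 0.19      ] lens [0.58243642 0.15318246 0.168     ] knobtop [0.53737765 0.20370461 0.222     ] coil [ 0.53622911 -0.09490411  0.028     ]
((328.89019775390625, 249.73260498046875), (45.468021392822266, 35.236793518066406), 4.236394882202148) board [ 0.53758411 -0.0953183   0.0135    ]
side coil [ 0.53485794 -0.09200997  0.028     ] side hub [0.70079809 0.0091552  0.19      ] side lens [0.58414952 0.1545111  0.164     ]
```

View pics/c1.png

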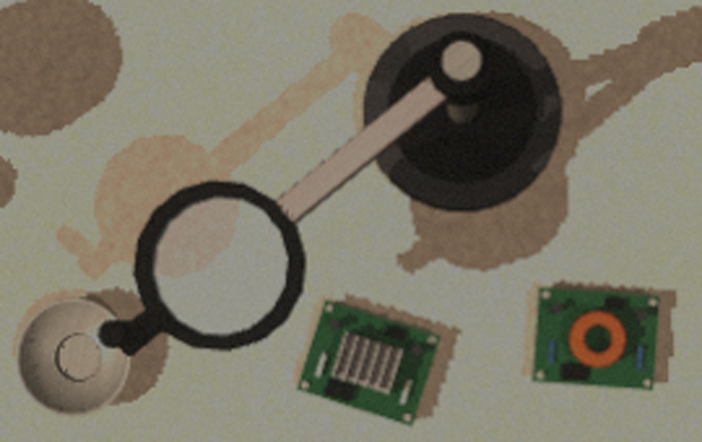

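The crop puts the hub at about (277,143), the lens at (184.6,222) and the knob top at (143.5,248.5). In world coordinates the pivot is about (.704,.006), the knob (.537,.207) and the coil (.536,-.094). I'll go above the knob with the fingers closing along the tangent.

```bash
python3 -m creep '[{"dz":1,"jaw":85},{"dz":1},{"dx":1,"dy":-0.8,"wz":-0.35},{"dx":1,"dy":-0.8,"wz":-0.35},{"dx":1,"dy":-0.8,"wz":-0.35},{"dx":1,"dy":-0.8,"wz":-0.35},{"dx":1,"dy":-0.8,"wz":-0.35},{"dx":1,"dy":-0.8,"wz":-0.35}]' && python3 -m creep '[{"dx":1,"dy":-0.8,"wz":-0.35},{"dx":1,"dy":-0.8,"wz":-0.35},{"dx":1,"dy":-0.8,"wz":-0.35},{"dx":1,"dy":-0.8,"wz":-0.35},{"dx":1,"dy":-0.8,"wz":-0.35},{"dx":1,"dy":-0.8},{},{}]'
python3 - <<'E'
from h import *
d=grab('wrist','w1.png'); s=ctrl.state(); print(s['eef_pos'],s['eef_rot'],s['force'])
print(proj(d,[.537,.207,.222]))
E
```

```text
[0.17486514 0.49475232 0.1952735 ] [-3.14043797e+00 -8.33310438e-05  2.80176565e+00] [ 0.85659128  0.58861049 -0.21111595]
[124.38701086 659.64720358]schema error: expected keys dx, dy, dz, wx, wy, wz, jaw
```

View pics/w1.png

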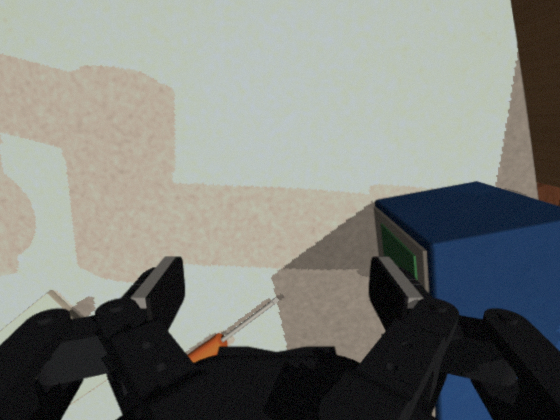

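The move was refused because every key must be present, so nothing moved. The wrist picture shows the open fingers and a blue box to the right, on the far side from my path (the knob projects to the lower left).

```bash
python3 -m creep '[{"dx":0,"dy":0,"dz":1,"wx":0,"wy":0,"wz":0,"jaw":85},{"dx":0,"dy":0,"dz":1,"wx":0,"wy":0,"wz":0,"jaw":85},{"dx":1,"dy":-0.8,"dz":0,"wx":0,"wy":0,"wz":-0.35,"jaw":85},{"dx":1,"dy":-0.8,"dz":0,"wx":0,"wy":0,"wz":-0.35,"jaw":85},{"dx":1,"dy":-0.8,"dz":0,"wx":0,"wy":0,"wz":-0.35,"jaw":85},{"dx":1,"dy":-0.8,"dz":0,"wx":0,"wy":0,"wz":-0.35,"jaw":85},{"dx":1,"dy":-0.8,"dz":0,"wx":0,"wy":0,"wz":-0.35,"jaw":85},{"dx":1,"dy":-0.8,"dz":0,"wx":0,"wy":0,"wz":-0.35,"jaw":85}]' && python3 -m creep '[{"dx":1,"dy":-0.8,"dz":0,"wx":0,"wy":0,"wz":-0.35,"jaw":85},{"dx":1,"dy":-0.8,"dz":0,"wx":0,"wy":0,"wz":-0.35,"jaw":85},{"dx":1,"dy":-0.8,"dz":0,"wx":0,"wy":0,"wz":-0.35,"jaw":85},{"dx":1,"dy":-0.8,"dz":0,"wx":0,"wy":0,"wz":-0.35,"jaw":85},{"dx":1,"dy":-0.8,"dz":0,"wx":0,"wy":0,"wz":-0.35,"jaw":85},{"dx":1,"dy":-0.8,"dz":0,"wx":0,"wy":0,"wz":0,"jaw":85},{"dx":0,"dy":0,"dz":0,"wx":0,"wy":0,"wz":0,"jaw":85},{"dx":0,"dy":0,"dz":0,"wx":0,"wy":0,"wz":0,"jaw":85}]'
python3 - <<'E'
from h import *
d=grab('wrist','w2.png'); s=ctrl.state(); print(s['time_s'],s['eef_pos'],s['eef_rot'],s['force'])
print(proj(d,[.537,.207,.222]))
E
```

```text
time_s: 0.95
eef_pos: [0.3559, 0.3498, 0.2557]
eef_rot: [-3.141, -0.0, 2.507]
force: [1.7, 1.0, 0.1]
width: 0.0854
finger_force: 0.0
time_s: 1.75
eef_pos: [0.5351, 0.2066, 0.2552]
eef_rot: [-3.14, -0.001, 2.263]
force: [0.1, 0.7, 0.7]
width: 0.0854
finger_force: 0.0
1.8 [0.53461317 0.2072501  0.25556549] [-3.14100319e+00 -6.28294617e-04  2.26427046e+00] [ 0.37916923  0.17642601 -0.62335695]
[278.79980431 221.99602173]
```

View pics/w2.png

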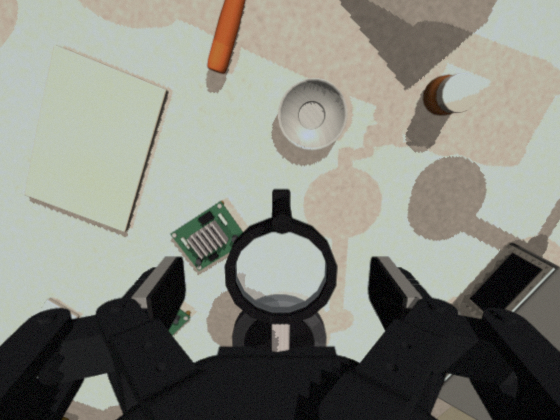

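The wrist view shows the knob as a black pin in columns 273–291, with ends near rows 190 and 230. The ring is centred near (281,270). I'll compare this with projections.

```bash
python3 - <<'E'
from h import *
d=dict(np.load('pics/w2.png.npz'))
M=d['camera_from_world'];print('cam',-M[:3,:3].T@M[:3,3],'down',M[:3,:3]@[0,0,-1])
for z in(.17,.222):print(z,proj(d,[.537,.207,z]))
print('lens proj',proj(d,[.704-.637*.195,.006+.771*.195,.172]))
print('lens from img',at(d,281,268,.172))
for v in(190,195,222,230):print(v,at(d,282,v,.222),at(d,282,v,.17))
im=d['image'][170:330,210:350];cv2.imwrite('pics/c2.png',cv2.resize(im,None,fx=3.5,fy=3.5,interpolation=cv2.INTER_CUBIC))
E
```

```text
cam [0.49211056 0.25884441 0.43208359] down [ 8.01790562e-04  2.67146334e-01 -9.63655640e-01]
0.17 [278.40461569 203.44196127]
0.222 [278.79980431 221.99602173]
lens proj [279.01435777 273.54791649]
lens from img [0.57759209 0.16183137 0.172     ]
190 [0.52388318 0.22623723 0.222     ] [0.53174755 0.21816629 0.17      ]
195 [0.52615118 0.22352284 0.222     ] [0.53457693 0.21478003 0.17      ]
222 [0.53875056 0.20844542 0.222     ] [0.55029491 0.19597064 0.17      ]
230 [0.54260373 0.20383497 0.222     ] [0.55510183 0.19021901 0.17      ]
```

View pics/c2.png

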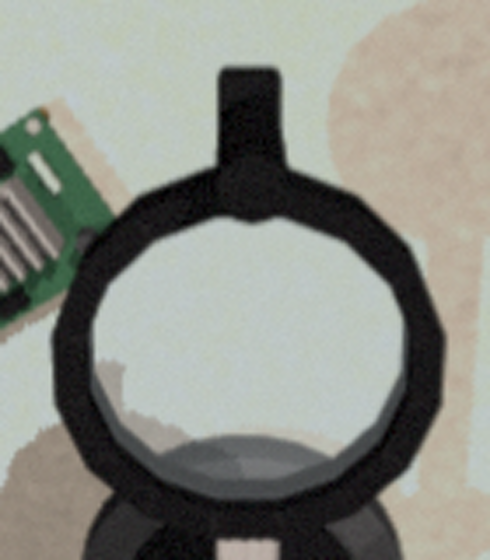

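The knob top is at about (281.5,223.5), i.e. near (.539,.208), within 4 mm of the TCP. I'll correct that, descend and grip.

```bash
python3 -m creep '[{"dx":0.13,"dy":0.03,"dz":-0.4,"wx":0,"wy":0,"wz":0,"jaw":60},{"dx":0,"dy":0,"dz":-0.7,"wx":0,"wy":0,"wz":0,"jaw":60},{"dx":0,"dy":0,"dz":-0.7,"wx":0,"wy":0,"wz":0,"jaw":60},{"dx":0,"dy":0,"dz":-0.5,"wx":0,"wy":0,"wz":0,"jaw":60},{"dx":0,"dy":0,"dz":0,"wx":0,"wy":0,"wz":0,"jaw":60},{"dx":0,"dy":0,"dz":0,"wx":0,"wy":0,"wz":0,"jaw":12},{"dx":0,"dy":0,"dz":0,"wx":0,"wy":0,"wz":0,"jaw":12},{"dx":0,"dy":0,"dz":0,"wx":0,"wy":0,"wz":0,"jaw":12}]' 25 && python3 -m creep '[{"dx":0,"dy":0,"dz":0,"wx":0,"wy":0,"wz":0,"jaw":12},{"dx":0,"dy":0,"dz":0,"wx":0,"wy":0,"wz":0,"jaw":12},{"dx":0,"dy":0,"dz":0,"wx":0,"wy":0,"wz":0,"jaw":12},{"dx":0,"dy":0,"dz":0,"wx":0,"wy":0,"wz":0,"jaw":12}]'
python3 - <<'E'
import numpy as np
p=np.array([.704,.006]);c=np.array([.5365,-.0945])
a0=np.arctan2(.208-.006,.539-.704);v=c-p;a1=np.arctan2(v[1],v[0])%(2*np.pi)
print(np.degrees([a0,a1]))
A=np.linspace(a0,a1,22);P=p+.262*np.c_[np.cos(A),np.sin(A)]
print(np.round(P[[0,-1]],4),np.degrees(a1-a0)/21/8);print(np.round(np.diff(P,axis=0)/.03,2).tolist())
E
```

```text
time_s: 2.6
eef_pos: [0.5393, 0.2081, 0.1882]
eef_rot: [3.139, 0.001, 2.264]
force: [-0.2, 0.5, -0.6]
width: 0.0169
finger_force: 0.0
time_s: 3.0
eef_pos: [0.5389, 0.2079, 0.187]
eef_rot: [3.141, 0.0, 2.264]
force: [0.1, -0.4, -0.4]
width: 0.0122
finger_force: 0.1
[129.24303856 210.96375653]
[[ 0.5383  0.2089]
 [ 0.4793 -0.1288]] 0.48643284507771983
[[-0.45, -0.39], [-0.42, -0.42], [-0.39, -0.45], [-0.36, -0.47], [-0.33, -0.5], [-0.29, -0.52], [-0.25, -0.54], [-0.22, -0.55], [-0.18, -0.57], [-0.14, -0.58], [-0.1, -0.58], [-0.06, -0.59], [-0.02, -0.59], [0.02, -0.59], [0.06, -0.59], [0.1, -0.58], [0.14, -0.58], [0.18, -0.57], [0.21, -0.55], [0.25, -0.54], [0.29, -0.52]]
```

The opening went to 12 mm with no force, so the knob isn't between the pads. I'll look again.

```bash
python3 - <<'E'
from h import *
d=grab('wrist','w3.png');t=grab('top','t3.png');s=ctrl.state(); print(s['eef_pos'])
a=d['image'];b=cv2.resize(t['image'][130:270,100:310],None,fx=1.9,fy=1.9)
o=np.zeros((600,800,3),np.uint8);aa=cv2.resize(a[100:380,80:480],None,fx=1.2,fy=1.2)[:330];o[:aa.shape[0],:480]=aa;o[334:600,:399]=b;
s=grab('side','s3.png')['image'][180:360,120:300];o[334:600,420:686]=cv2.resize(s,(266,266));cv2.imwrite('pics/c3.png',o)
E
```

```text
[0.5388962  0.2078871  0.18694337]
```

View pics/c3.png

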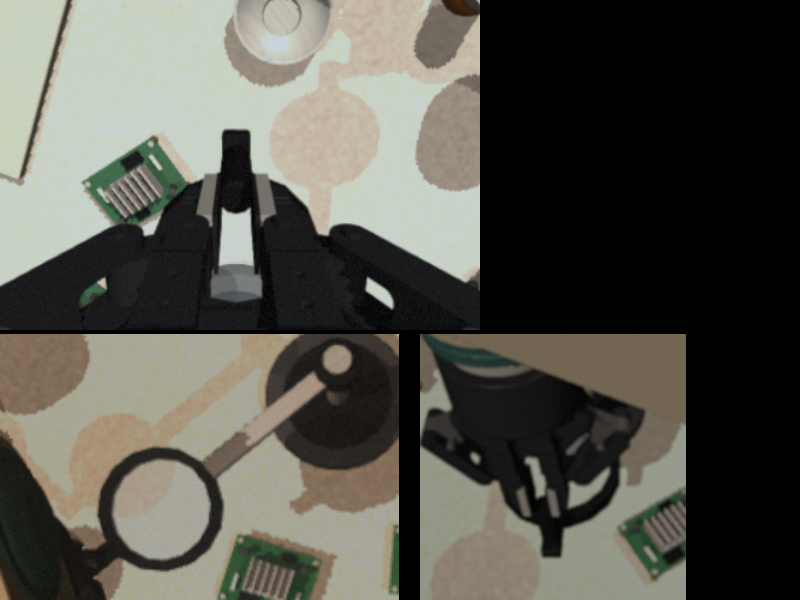

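```bash
python3 - <<'E'
from h import *
d=dict(np.load('pics/w3.png.npz'));f=lambda p:np.round(((proj(d,p)-[80,100])*1.2),0)
e=np.array([.5389,.2079]);t=np.array([.77,.638]);r=np.array([-.637,.771])
print('tcp',f([*e,.187]))
for w in(-.006,.006,-.008,.008,-.0125,.0125):print(w,f([*(e+t*w),.187]),f([*(e+t*w),.2]))
for k in(0,-.02,.02):print(k,'knob base/top',f([*(e+r*k),.17]),f([*(e+r*k),.222]),'lugend',f([*(e+r*(k+.008)),.17]))
E
```

```text
tcp [236. 165.]
-0.006 [224. 165.] [223. 175.]
0.006 [247. 165.] [248. 175.]
-0.008 [220. 165.] [219. 175.]
0.008 [251. 165.] [253. 175.]
-0.0125 [211. 165.] [209. 175.]
0.0125 [260. 165.] [262. 175.]
0 knob base/top [236. 154.] [236. 195.] lugend [236. 140.]
-0.02 knob base/top [235. 188.] [235. 238.] lugend [236. 174.]
0.02 knob base/top [236. 119.] [236. 150.] lugend [236. 104.]
```

The projections agree with the picture: the knob stands at the TCP between the pads, and the pads are still about 20 mm apart. The jaw command of 12 simply wasn't tight enough, so I'll close further.

```bash
python3 -m creep '[{"dx":0,"dy":0,"dz":0,"wx":0,"wy":0,"wz":0,"jaw":0},{"dx":0,"dy":0,"dz":0,"wx":0,"wy":0,"wz":0,"jaw":0},{"dx":0,"dy":0,"dz":0,"wx":0,"wy":0,"wz":0,"jaw":0},{"dx":0,"dy":0,"dz":0,"wx":0,"wy":0,"wz":0,"jaw":0},{"dx":0,"dy":0,"dz":0,"wx":0,"wy":0,"wz":0,"jaw":0}]' 30
```

```text
time_s: 3.65
eef_pos: [0.5389, 0.2079, 0.1869]
eef_rot: [3.142, -0.0, 2.264]
force: [-0.7, -0.2, -0.7]
width: 0.0002
finger_force: 0.0
```

```bash
python3 - <<'E'
from h import *
d=grab('wrist','w4.png');cv2.imwrite('pics/c4.png',cv2.resize(d['image'][160:340,170:390],None,fx=3,fy=3,interpolation=cv2.INTER_CUBIC))
f=lambda p:np.round(((proj(d,p)-[170,160])*3),0)
e=np.array([.5389,.2079]);t=np.array([.77,.638]);r=np.array([-.637,.771])
for z in(.172,.187,.206,.222):print(z,[f([*(e+t*w),z]).tolist() for w in(-.008,0,.008)])
E
```

```text
0.172 [[282.0, 208.0], [319.0, 208.0], [356.0, 208.0]]
0.187 [[279.0, 233.0], [319.0, 233.0], [359.0, 233.0]]
0.206 [[275.0, 271.0], [319.0, 271.0], [363.0, 271.0]]
0.222 [[271.0, 309.0], [319.0, 309.0], [367.0, 309.0]]
```

View pics/c4.png

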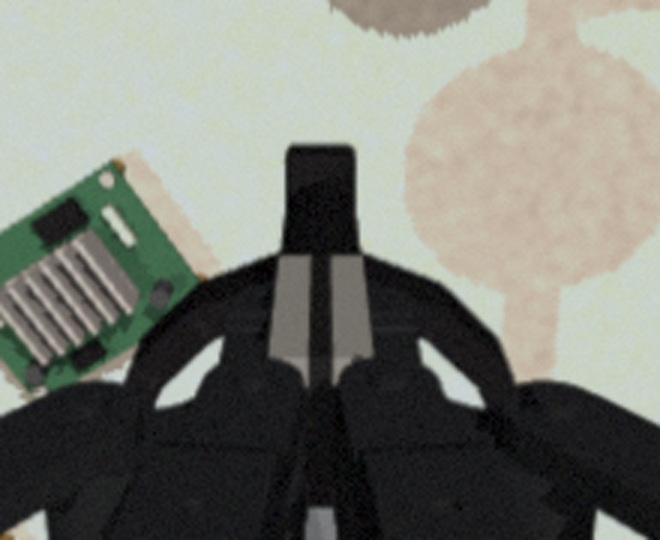

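The pads closed without gripping, and they appear in front of the knob, i.e. above it. I'll triangulate the fingertips from the images to check the true TCP height.

```bash
python3 - <<'E'
from h import *
s=grab('side','s4.png');x0,y0=120,170
f=lambda p:np.round((proj(s,p)-[x0,y0])*3.7,0)
e=np.array([.5389,.2079])
for z in(.17,.187,.206,.222,.24):print(z,f([*e,z]))
print('w',[np.round((proj(np.load('pics/w4.png.npz'),[*e,z])),0) for z in(.187,.222)])
im=cv2.resize(s['image'][y0:y0+160,x0:x0+200],None,fx=3.7,fy=3.7,interpolation=cv2.INTER_CUBIC)
im=cv2.convertScaleAbs(im,alpha=1.8,beta=15)
cv2.imwrite('pics/c5.png',im)
E
```

```text
0.17 [330. 552.]
0.187 [324. 525.]
0.206 [317. 494.]
0.222 [311. 467.]
0.24 [303. 434.]
w [array([276., 238.]), array([276., 263.])]
```

View pics/c5.png

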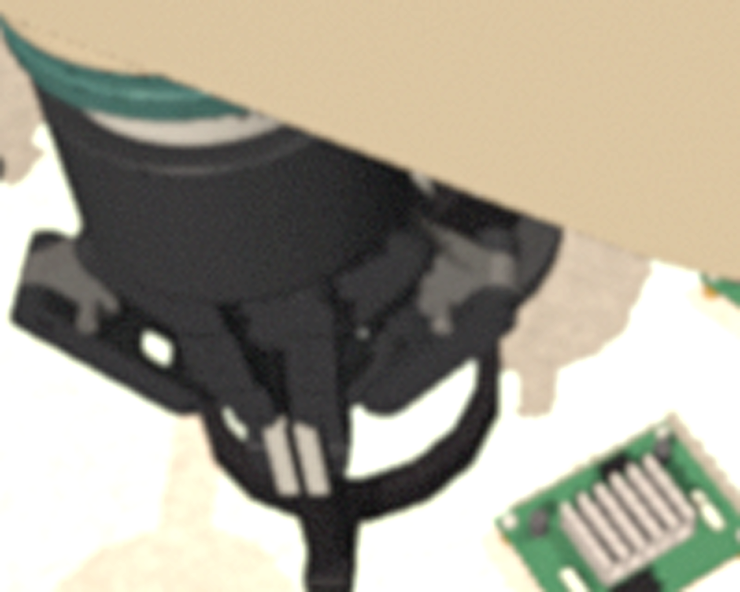

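```bash
python3 - <<'E'
from h import *
w=dict(np.load('pics/w4.png.npz'));s=dict(np.load('pics/s4.png.npz'))
def tri(a,b):
    (o1,r1),(o2,r2)=ray(w,*a),ray(s,*b);r1=r1/np.linalg.norm(r1);r2=r2/np.linalg.norm(r2)
    k=np.linalg.lstsq(np.c_[r1,-r2],o2-o1,rcond=None)[0];p,q=o1+k[0]*r1,o2+k[1]*r2
    return np.round((p+q)/2,4),np.round(np.linalg.norm(p-q),4)
W=lambda x,y:(x/3+170,y/3+160);S=lambda x,y:(x/3.7+120,y/3.7+170)
print('tip',tri(W(320,257),S(303,495)))
print('tips outer L/R',tri(W(281,257),S(278,495)),tri(W(360,257),S(329,495)))
print('lugend',tri(W(286,147),S(306,588)),tri(W(355,147),S(353,588)))
E
```

```text
tip (array([0.5319, 0.2169, 0.2266]), np.float64(0.0005))
tips outer L/R (array([0.5163, 0.2314, 0.2703]), np.float64(0.007)) (array([0.5515, 0.2006, 0.1747]), np.float64(0.0101))
lugend (array([0.5196, 0.2269, 0.207 ]), np.float64(0.0086)) (array([0.5391, 0.211 , 0.1424]), np.float64(0.0149))
```

```bash
python3 - <<'E'
from h import *
print(ctrl.hold_point_z, ctrl.state()['joints'],[a for a in dir(ctrl) if a[0]!='_'])
d=dict(np.load('pics/w2.png.npz'));e=np.array([.5346,.2073]);t=np.array([.77,.638]);r=np.array([-.637,.771])
for z in(.2556,.2686,.29,.31):print(z,[proj(d,[*(e+t*w+r*.011),z]).round() for w in(-.0425,.0425)])
w=dict(np.load('pics/w4.png.npz'));s=dict(np.load('pics/s4.png.npz'));e=np.array([.5389,.2079])
for z in(.187,.206,.225):print(z,[((proj(w,[*(e+t*k+r*.011),z])-[170,160])*3).round() for k in(-.008,.008)],[((proj(s,[*(e+t*k+r*.011),z])-[120,170])*3.7).round() for k in(-.008,.008)])
E
```

```text
0.0187 [ 3.04274995e-01  2.03487471e-01  1.25379488e+00  1.96166850e-05
  1.68427612e+00 -3.89173543e-01] ['MotionError', 'get_image', 'hold_point_z', 'job_done', 'state']
0.2556 [array([205., 219.]), array([348., 219.])]
0.2686 [array([200., 226.]), array([353., 226.])]
0.29 [array([190., 240.]), array([363., 240.])]
0.31 [array([177., 257.]), array([376., 257.])]
0.187 [array([279., 181.]), array([359., 181.])] [array([347., 559.]), array([294., 558.])]
0.206 [array([274., 214.]), array([364., 214.])] [array([341., 528.]), array([286., 528.])]
0.225 [array([269., 254.]), array([369., 254.])] [array([334., 496.]), array([277., 496.])]
```

Both cameras put the pad tips about 38 mm above the reported TCP (tips at z ≈ .225, just over the knob top at .222), and laterally they are centred. I'll open, go 15 mm down, check the force, then go down the rest.

```bash
python3 -m creep '[{"dx":0,"dy":0,"dz":0.2,"wx":0,"wy":0,"wz":0,"jaw":60},{"dx":0,"dy":0,"dz":0,"wx":0,"wy":0,"wz":0,"jaw":60},{"dx":0,"dy":0,"dz":0,"wx":0,"wy":0,"wz":0,"jaw":60},{"dx":0,"dy":0,"dz":0,"wx":0,"wy":0,"wz":0,"jaw":60},{"dx":0,"dy":0,"dz":-0.4,"wx":0,"wy":0,"wz":0,"jaw":60},{"dx":0,"dy":0,"dz":-0.3,"wx":0,"wy":0,"wz":0,"jaw":60},{"dx":0,"dy":0,"dz":0,"wx":0,"wy":0,"wz":0,"jaw":60}]' && python3 -m creep '[{"dx":0,"dy":0,"dz":-0.2,"wx":0,"wy":0,"wz":0,"jaw":60},{"dx":0,"dy":0,"dz":-0.2,"wx":0,"wy":0,"wz":0,"jaw":60},{"dx":0,"dy":0,"dz":-0.1,"wx":0,"wy":0,"wz":0,"jaw":60},{"dx":0,"dy":0,"dz":0,"wx":0,"wy":0,"wz":0,"jaw":60}]' && python3 -m creep '[{"dx":0,"dy":0,"dz":0,"wx":0,"wy":0,"wz":0,"jaw":0},{"dx":0,"dy":0,"dz":0,"wx":0,"wy":0,"wz":0,"jaw":0},{"dx":0,"dy":0,"dz":0,"wx":0,"wy":0,"wz":0,"jaw":0},{"dx":0,"dy":0,"dz":0,"wx":0,"wy":0,"wz":0,"jaw":0},{"dx":0,"dy":0,"dz":0,"wx":0,"wy":0,"wz":0,"jaw":0},{"dx":0,"dy":0,"dz":0,"wx":0,"wy":0,"wz":0,"jaw":0}]' 30
```

```text
time_s: 4.45
eef_pos: [0.5378, 0.2076, 0.1691]
eef_rot: [-3.138, -0.002, 2.264]
force: [0.1, -0.6, -0.6]
width: 0.0603
finger_force: 0.0
time_s: 4.85
eef_pos: [0.5386, 0.2078, 0.1562]
eef_rot: [-3.141, -0.0, 2.264]
force: [-0.7, -1.2, 0.2]
width: 0.0601
finger_force: 0.0
time_s: 5.45
eef_pos: [0.539, 0.208, 0.1573]
eef_rot: [3.141, 0.0, 2.264]
force: [-0.8, -0.7, 2.0]
width: 0.0151
finger_force: 29.4
```

It's gripped now (15 mm, 29 N). Next I swing along the arc, turning the tool with it.

```bash
python3 -m creep '[{"dx":-0.45,"dy":-0.39,"dz":0,"wx":0,"wy":0,"wz":0.49,"jaw":0},{"dx":-0.42,"dy":-0.42,"dz":0,"wx":0,"wy":0,"wz":0.49,"jaw":0},{"dx":-0.39,"dy":-0.45,"dz":0,"wx":0,"wy":0,"wz":0.49,"jaw":0},{"dx":-0.36,"dy":-0.47,"dz":0,"wx":0,"wy":0,"wz":0.49,"jaw":0},{"dx":-0.33,"dy":-0.5,"dz":0,"wx":0,"wy":0,"wz":0.49,"jaw":0}]' && python3 -m creep '[{"dx":-0.29,"dy":-0.52,"dz":0,"wx":0,"wy":0,"wz":0.49,"jaw":0},{"dx":-0.25,"dy":-0.54,"dz":0,"wx":0,"wy":0,"wz":0.49,"jaw":0},{"dx":-0.22,"dy":-0.55,"dz":0,"wx":0,"wy":0,"wz":0.49,"jaw":0},{"dx":-0.18,"dy":-0.57,"dz":0,"wx":0,"wy":0,"wz":0.49,"jaw":0},{"dx":-0.14,"dy":-0.58,"dz":0,"wx":0,"wy":0,"wz":0.49,"jaw":0},{"dx":-0.1,"dy":-0.58,"dz":0,"wx":0,"wy":0,"wz":0.49,"jaw":0},{"dx":0,"dy":0,"dz":0,"wx":0,"wy":0,"wz":0,"jaw":0}]'
```

```text
time_s: 5.95
eef_pos: [0.4809, 0.1404, 0.1573]
eef_rot: [3.14, 0.003, 2.609]
force: [7.5, -2.0, 0.6]
width: 0.0152
finger_force: 29.7
time_s: 6.65
eef_pos: [0.4455, 0.0391, 0.1573]
eef_rot: [-3.141, 0.002, 3.016]
force: [3.5, -2.4, 0.4]
width: 0.0149
finger_force: 29.7
```

```bash
python3 -m creep '[{"dx":-0.06,"dy":-0.59,"dz":0,"wx":0,"wy":0,"wz":0.49,"jaw":0},{"dx":-0.02,"dy":-0.59,"dz":0,"wx":0,"wy":0,"wz":0.49,"jaw":0},{"dx":0.02,"dy":-0.59,"dz":0,"wx":0,"wy":0,"wz":0.49,"jaw":0},{"dx":0.06,"dy":-0.59,"dz":0,"wx":0,"wy":0,"wz":0.49,"jaw":0},{"dx":0.1,"dy":-0.58,"dz":0,"wx":0,"wy":0,"wz":0.49,"jaw":0}]' && python3 -m creep '[{"dx":0.14,"dy":-0.58,"dz":0,"wx":0,"wy":0,"wz":0.49,"jaw":0},{"dx":0.18,"dy":-0.57,"dz":0,"wx":0,"wy":0,"wz":0.49,"jaw":0},{"dx":0.21,"dy":-0.55,"dz":0,"wx":0,"wy":0,"wz":0.49,"jaw":0},{"dx":0.25,"dy":-0.54,"dz":0,"wx":0,"wy":0,"wz":0.49,"jaw":0},{"dx":0.29,"dy":-0.52,"dz":0,"wx":0,"wy":0,"wz":0.49,"jaw":0},{"dx":0,"dy":0,"dz":0,"wx":0,"wy":0,"wz":0,"jaw":0},{"dx":0,"dy":0,"dz":0,"wx":0,"wy":0,"wz":0,"jaw":0}]'
python3 - <<'E'
from h import *
t=grab('top','t6.png');s=grab('side','s6.png')
o=np.hstack([cv2.resize(t['image'][120:290,220:370],(395,448)),cv2.resize(s['image'][140:360,200:394],(395,448))]);cv2.imwrite('pics/c6.png',o)
E
```

```text
time_s: 7.15
eef_pos: [0.4483, -0.0473, 0.1573]
eef_rot: [3.141, 0.001, -2.922]
force: [3.0, 2.9, 1.2]
width: 0.015
finger_force: 29.9
time_s: 7.85
eef_pos: [0.4803, -0.1303, 0.1573]
eef_rot: [-3.141, 0.0, -2.585]
force: [-0.1, -2.8, 3.4]
width: 0.0153
finger_force: 30.1
```

View pics/c6.png

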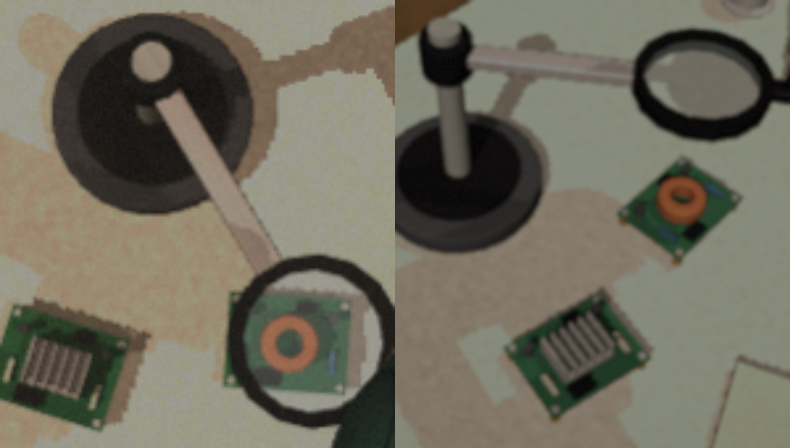

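The lens ring is centred near top pixel (339,249.5) and side pixel (352,181). The coil is at (329.5,250.5). I'll convert these to world coordinates.

```bash
python3 - <<'E'
from h import *
t=dict(np.load('pics/t6.png.npz'));s=dict(np.load('pics/s6.png.npz'))
print('lens',at(t,338.9,249.4,.17),at(s,351.8,181.2,.166))
k=np.array([.4803,-.1303]);p=np.array([.704,.006])
print('lens from knob',k+(p-k)/np.linalg.norm(p-k)*.067,np.linalg.norm(p-k))
print('coil',at(t,329.5,250.3,.028))
# dark ring fit in top img
g=cv2.cvtColor(t['image'],cv2.COLOR_BGR2GRAY)
g=t['image'][:,:,2];h=cv2.HoughCircles(cv2.medianBlur(g,3),cv2.HOUGH_GRADIENT,1,5,param1=80,param2=12,minRadius=24,maxRadius=36)
print([c.round(1).tolist() for c in h[0] if abs(c[0]-339)<12 and abs(c[1]-249)<12][:5])
for n,d,z in(('top',t,.028),('side',s,.028)):
    m=cv2.inRange(cv2.cvtColor(d['image'],cv2.COLOR_BGR2HSV),(3,110,70),(16,255,255))
    c=max(cv2.findContours(m,cv2.RETR_EXTERNAL,cv2.CHAIN_APPROX_NONE)[0],key=lambda c:cv2.contourArea(c)*(abs(cv2.boundingRect(c)[0]-325)<40))
    q=cv2.fitEllipse(c);print(n,q[0],at(d,*q[0],z))
E
```

```text
lens [ 0.53923735 -0.09438672  0.17      ] [ 0.53661469 -0.09265376  0.166     ]
lens from knob [ 0.53751599 -0.0954384 ] 0.2619530110535093
coil [ 0.53660933 -0.09490523  0.028     ]
[[337.5, 249.5, 26.700000762939453], [332.5, 248.5, 28.799999237060547], [343.5, 243.5, 25.200000762939453], [343.5, 249.5, 31.0], [335.5, 242.5, 25.200000762939453]]
top (329.35675048828125, 249.89122009277344) [ 0.53738632 -0.09463388  0.028     ]
side (340.322509765625, 237.7865447998047) [ 0.53603629 -0.09164363  0.028     ]
```

The lens sits within about 2 mm of the coil centre. I'll open, rise and clear off.

```bash
python3 -m creep '[{"dx":0,"dy":0,"dz":0,"wx":0,"wy":0,"wz":0,"jaw":50},{"dx":0,"dy":0,"dz":0,"wx":0,"wy":0,"wz":0,"jaw":50},{"dx":0,"dy":0,"dz":0,"wx":0,"wy":0,"wz":0,"jaw":50},{"dx":0,"dy":0,"dz":0,"wx":0,"wy":0,"wz":0,"jaw":50},{"dx":0,"dy":0,"dz":0.5,"wx":0,"wy":0,"wz":0,"jaw":50},{"dx":0,"dy":0,"dz":1,"wx":0,"wy":0,"wz":0,"jaw":50},{"dx":0,"dy":0,"dz":1,"wx":0,"wy":0,"wz":0,"jaw":50},{"dx":0,"dy":0,"dz":1,"wx":0,"wy":0,"wz":0,"jaw":50}]' && python3 -m creep '[{"dx":-1,"dy":0,"dz":0.5,"wx":0,"wy":0,"wz":0,"jaw":50},{"dx":-1,"dy":0,"dz":0,"wx":0,"wy":0,"wz":0,"jaw":50},{"dx":-1,"dy":0,"dz":0,"wx":0,"wy":0,"wz":0,"jaw":50},{"dx":0,"dy":0,"dz":0,"wx":0,"wy":0,"wz":0,"jaw":50},{"dx":0,"dy":0,"dz":0,"wx":0,"wy":0,"wz":0,"jaw":50},{"dx":0,"dy":0,"dz":0,"wx":0,"wy":0,"wz":0,"jaw":50}]'
python3 - <<'E'
from h import *
t=grab('top','t7.png');s=grab('side','s7.png')
o=np.hstack([cv2.resize(t['image'][120:290,220:370],(395,448)),cv2.resize(s['image'][140:360,200:394],(395,448))]);cv2.imwrite('pics/c7.png',o)
a=np.load('pics/t6.png.npz')['image']
print(cv2.phaseCorrelate(*[x[215:265,305:340,2].astype(np.float32) for x in(a,t['image'])]))
E
```

```text
time_s: 8.75
eef_pos: [0.48, -0.1301, 0.2644]
eef_rot: [-3.141, 0.001, -2.582]
force: [-0.2, 0.2, 0.7]
width: 0.0504
finger_force: 0.0
time_s: 9.35
eef_pos: [0.3906, -0.1302, 0.2773]
eef_rot: [-3.141, 0.0, -2.582]
force: [0.3, 0.4, 0.1]
width: 0.05
finger_force: 0.0
((-0.06752399970693901, 0.07264788677150591), 0.9556259510252211)
```

View pics/c7.png

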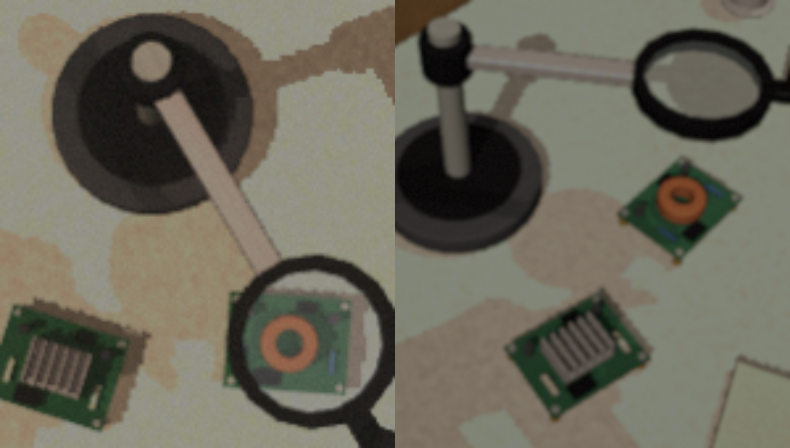

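The lens ring stayed at crop (313,341) after release, a shift of less than 0.1 px. The boards are undisturbed and the gripper is clear, so I'm handing in.

```bash
python3 -c "from rig import ctrl; print(ctrl.job_done())"
```

```text
the job is handed in; nothing more can be done
None
```

The magnifier lens is released and holding within about 2 mm of centred over the coil board, which was not touched; I handed the job in at about 9.4 s on the robot's clock.

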